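Hold the planer guard open for a knife check

TASK

I am about to check the knives of the little bench planer. Lay the aluminium straightedge lengthwise on the planer's outfeed table (the left-hand one), wholly on the table beyond the reach of the guard's swing, and let go of it; then swing the sprung guard open by its knob to 60 degrees, give or take 5, and finish your program holding it there, because it snaps shut when let go. Keep the gripper and the straightedge off the cutter, do not let the guard strike the straightedge, and leave the other things on the bench where they are.

Things in the scene. Friction and masses are not known exactly. Their poses are not given: they have to be found in the camera images.
- planer: small bench planer (jointer), grey body, bare metal tables, fixed to the bench, level. Origin on the bench below the middle of the cutter opening; x points to the fence (away from the robot), y along the tables to the left, outfeed end, z up. Both tables are 120 mm wide (x -60 to 60) with a 44 mm opening for the cutter between them (y -22 to 22 mm); infeed table y -22 to -275, top at z = 138 mm
- outfeed (a point): middle of the outfeed table's flat top, at x 0, y 148.5, z 140 mm in the planer's frame; axes as the planer's. The table runs from y = 22 to 275 mm, x -60 to 60 mm. The upright fence behind both tables has its face at x = 69 mm and its top at z = 191 mm (y -200 to 200)
- cutter: round cutter block with three knives, 39 mm diameter, 98 mm long, lying in the opening between the tables, its top level with the tables and hidden by the shut guard; origin on the middle of its axis
- guard (a joint): swing of the guard about its upright pivot, rad: 0 shut (nose at the fence, over the cutter); grows counter-clockwise seen from above, the nose moving left from the fence, over the outfeed table, then towards the robot. 60 degrees = 1.047, stop at 1.48. A spring drives it shut: 0.14 N m shut, 0.35 N m at 60 degrees (4 N at the knob)
- pivot (a point): point on the upright axis of the guard's pivot, level with the guard plate's top: x -75, y -50, z 158 mm in the planer's frame. The guard is a flat dark plate, 9 mm thick, 9 mm above the outfeed table; no part of it reaches farther than 142 mm from this axis
- knob (a point): centre of the guard's black upright knob: round, 25 mm diameter, rising 33 mm from the plate's top; this point is 18 mm above the plate's top, 176 mm above the bench, 85.4 mm from the pivot axis. Guard shut: at x 5, y -20 mm in the planer's frame, axes as the planer's; they turn with the guard
- bar_centre (a point): centre of the straightedge, a loose plain bright aluminium bar 170 mm long (its y axis), 20 mm wide (x), 25 mm high (z), about 0.23 kg, with one hanging hole near an end; it starts lying on the bench between the robot and the planer, right of the vice
- straightedge: the same bar; origin in the middle of its underside, axes as for its centre
- sanding_block: cork sanding block 66x110x29 mm, origin under its middle; leave alone
- tape_measure: pocket tape measure 62x81x33 mm, origin under its middle; leave alone
- spanner: combination spanner 159 mm long, origin under its middle; leave alone
- safety_glasses: clear safety glasses 174x141x45 mm, near the left front edge; leave alone
- pencil: carpenter's pencil 170 mm long; leave alone

How it is judged:
On the way:
1. the straightedge lies let go on the outfeed table, lengthwise, while the guard is still shut (x of bar_centre in the frame of planer between -0.052 and 0.064 m and y of bar_centre in the frame of planer between 0.107 and 0.2 m and z of bar_centre in the frame of planer between 0.146 and 0.157 m and angle between the y axis of straightedge and the y axis of planer, either way round below 0.2 rad and contact force between the fingers and straightedge below 0.05 N and linear speed of straightedge below 0.02 m/s and value of joint guard below 0.1 rad), for 0.2 s.
At the end, for the whole second after the job is handed in: the robot holds the guard still, open 54.5 to 65.5 degrees, against its spring (over 1 N, nothing else propping it); the straightedge lies alone on the outfeed table, lengthwise within 11 degrees, clear of the cutter opening and at most 10 mm past the table's left end (value of joint guard between 0.95 and 1.145 rad and velocity of joint guard between -0.06 and 0.06 rad/s and contact force between any of the fingers, the arm and guard above 1 N and contact force between straightedge and guard below 0.1 N and contact force between the fingers and straightedge below 0.1 N and x of bar_centre in the frame of planer between -0.052 and 0.064 m and y of bar_centre in the frame of planer between 0.107 and 0.2 m and z of bar_centre in the frame of planer between 0.146 and 0.157 m and angle between the y axis of straightedge and the y axis of planer, either way round below 0.2 rad and linear speed of straightedge below 0.02 m/s); the arm keeps its last pose, push and grip.
It fails at once if the guard struck or pushed the straightedge (contact force between guard and straightedge above 1 N).
It fails at once if the gripper touched the cutter (contact force between any of the fingers, the arm and cutter above 1 N).
It fails at once if the straightedge touched the cutter (contact force between straightedge and cutter above 1 N).
It fails at once if another thing on the bench was moved by more than 3 cm (distance of any of sanding_block, tape_measure, spanner, safety_glasses, pencil from where it was at the start of the episode above 0.03 m).
It also fails if it takes over 50 s, if anything falls off the work surface, if the arm or the gripper's body presses on something with over 40 N, if the wrist force passes 120 N, or if a joint passes its speed limit or range.

ROBOT

A 6-joint arm with a two-finger parallel gripper is mounted at the origin on a cart in front of the work surface, level with it; the furniture and walls round the work are solid. World frame = base frame: x ahead of the robot, y to its left, z up, the work surface at z = 0. Lengths are in m, angles in rad, forces in N, time in s.
With the tool pointing down it reaches from about 0.325 to 0.9 m from the base axis. Payload 6.1 kg.
Tool frame: the origin (TCP) lies on the centre line of the jaws, within the pads' length; the fingertips stand tip_reach ahead of it and the grasp point (between the pads) lies 8 mm behind it (tip_reach is the distance from the TCP to the fingertips, in m); z points along the fingers, y is the direction in which the jaws open and shut (so a half turn about z gives the same grasp; the last joint's range is limited). The gripper opens to 85 mm and grips with 20 to 120 N. Pads are 22 mm wide; open, the fingers measure 114 mm over their backs; the gripper's body (76 mm by 85 mm) begins 54 mm behind the grasp point. The pads swing forward as they close: fully open they stand 13 mm farther back than shut.
Start: joints at [1.021, 0.22, 1.526, -0, 1.395, -0.126], TCP at [0.257, 0.57, 0.242] pointing down, gripper open.
Joint ranges: [-2.98, 2.98], [-0.91, 2.08], [0.09, 2.57], [-1.24, 4.39], [0.2, 2.65], [-2.68, 2.68]. Speed limits (rad/s): [2.57, 2.57, 3.01, 3.14, 3.14, 3.14].

INTERFACE

Orientations are given as a 3x3 rotation matrix whose columns are the frame's x, y, z axes.
In Python, from cell import * gives the robot as it stands.
- The arm moves only by the tool carry_out, never from a script. Its argument "rows" is a list of rows, each an object with "travel": the shift along the tool's x, y, z in mm, a list of three; "spin": the turn about the tool's z in degrees. In form: [{"travel": [x, y, z], "spin": spin}, ...]. A call has 1 to 10 rows; each row shifts and turns the commanded pose from where the row before left it, along the tool's axes as they then stand; what a row does not reach is not made up. A row lasts 1/10 s, in which the tool goes at most 50 mm and 8.59 degrees, less where a joint would pass 70% of its speed; a pose out of reach is approached as far as the arm can. A call with a gripper value outside its range is refused whole. "jaw" is the gripper command: -1 is shut, 1 is fully open, values between are in proportion, set as the call begins (left out, the last holds). The fingers move at their own pace and stop on an object; "squeeze" is the grip in N (left out, the last holds). Time passes only in rows, so rows that do not move let the fingers close. It gives the time, the measured TCP pose, the force and the opening at its end, in the units of the state.
- read_state(): the state, without advancing time (a new reading comes with each control period).
- camera(name): name is "scene" or "top"; returns a dict with "color" (480x640x3 uint8, red, green, blue), "intrinsics" (3x3 intrinsics, pixels), "D" ([k1, k2, p1, p2, k3] as OpenCV has them; the pictures are not rectified), "origin" and "rotation" of the camera in the world. Camera axes: x right, y up, looking along -z (the intrinsics and any distortion apply to the point x, -y, -z); pixel columns grow to the right and rows downward; lengths in m; the calibration is good to about 2 mm. A picture is of the moment at which its call begins. There is no depth.
- job_done(): hands the job in, once; it reports no verdict.
The state is a dict: "time_s": time; "joints": joint angles; "joint_vel": joint speeds; "joint_efforts": joint torques, N m; "tool_pos": TCP position; "ee_rot": TCP orientation; "ft_force": force on the tool from outside, world axes, zero at the start; "wrist_torque": the same for the moment, N m; "grip_width": opening from 0.0 (shut) to 1.0 (fully open).
Only numpy, scipy, OpenCV 4.12 (cv2) and the standard library are available. Lean on these libraries where they do the work, as an engineer would, in place of code of your own. Each camera call takes 0.05 s, during which the arm holds its last target. There are 200 camera calls.

## Working session

There is one attempt and no reset: what is moved stays moved. The work goes in short steps, Python scripts to look and compute and a tool call to move; the robot and the scene stay as the last step left them, time stands still between calls to the robot, and variables do not carry over. Pictures are saved under pics/ and viewed, about 8 in all and at most 12, crops included, and the job is handed in when it is done.

Besides the shell and the picture viewer there is one more tool, called after "Emit:" as name([rows], argument=value, ...), one row to a line, values as JSON. carry_out: Moves the arm, as the interface text tells. Its arguments: {"type":"object","properties":{"rows":{"type":"array"},"jaw":{"type":"number"},"squeeze":{"type":"number"}},"required":["rows"]}

```bash
mkdir -p pics; ls; python3 - <<'E'
from cell import *
import cv2,json,numpy as np
s=read_state();print(s)
for n in("scene","top"):
    c=camera(n);cv2.imwrite(f"pics/{n}0.png",c["color"][:,:,::-1])
    print(n,{k:np.round(c[k],4).tolist() for k in("intrinsics","D","origin","rotation")})
    np.savez(f"pics/{n}.npz",**{k:np.array(v) for k,v in c.items()})
E
```

```text
pics
{'time_s': 0.0, 'joints': array([ 1.02091426e+00,  2.21203780e-01,  1.52759040e+00, -2.30166867e-05,
        1.39469838e+00, -1.26108447e-01]), 'joint_vel': array([-0.00104705,  0.00078788, -0.0006715 ,  0.0004443 ,  0.00039611,
       -0.00243015]), 'joint_efforts': array([ 2.87592238e-04, -4.96872246e+01, -3.89405465e+01, -2.50302837e-04,
        1.05923743e-02,  9.81652391e-06]), 'tool_pos': array([0.25671546, 0.56921606, 0.24122402]), 'ee_rot': array([[-9.11545273e-01,  4.11198575e-01, -9.73545500e-04],
       [ 4.11199670e-01,  9.11543838e-01, -1.63167600e-03],
       [ 2.16486555e-04, -1.88766814e-03, -9.99998195e-01]]), 'ft_force': array([-0.95854615, -0.37438548,  0.0064627 ]), 'wrist_torque': array([0.03750325, 0.0446448 , 0.02981498]), 'grip_width': 1.0014474547364376}
scene {'intrinsics': [[581.1472, 0.0, 325.7766], [0.0, 581.1472, 238.6858], [0.0, 0.0, 1.0]], 'D': [0.0504, 0.0, 0.0, 0.0, 0.0], 'origin': [-0.5366, -0.7941, 0.753], 'rotation': [[0.5155, 0.378, -0.769], [-0.8565, 0.2537, -0.4494], [0.0252, 0.8904, 0.4545]]}
top {'intrinsics': [[607.2159, 0.0, 330.0078], [0.0, 607.2159, 242.2607], [0.0, 0.0, 1.0]], 'D': [-0.0321, 0.0, 0.0, 0.0, 0.0], 'origin': [0.1182, -0.2169, 1.5108], 'rotation': [[0.1659, 0.9426, -0.2899], [-0.9861, 0.161, -0.0408], [0.0082, 0.2926, 0.9562]]}
```

View pics/top0.png

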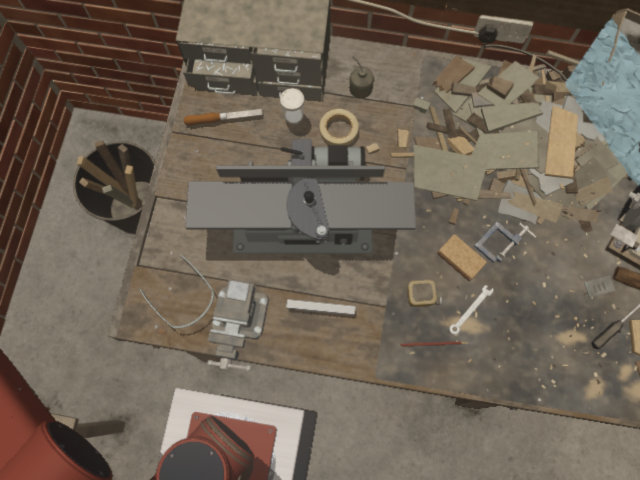

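View pics/scene0.png

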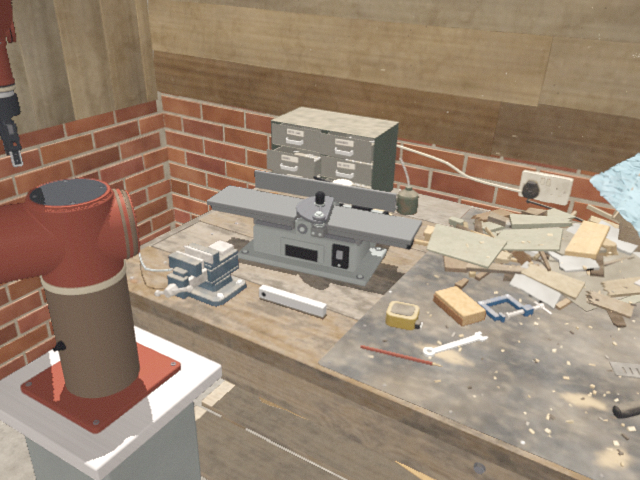

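Top view: planer tables span about (188..414, 182..229), knob at (308,198), pivot at (321,231). The bar runs from (288,305) to (355,310), with the vice to its left. I'll enlarge both.

```bash
python3 - <<'E'
import cv2
a=cv2.imread("pics/top0.png")[160:340,180:420]
cv2.imwrite("pics/topc.png",cv2.resize(a,None,fx=3.3333,fy=3.3333,interpolation=cv2.INTER_CUBIC))
a=cv2.imread("pics/scene0.png")[170:330,200:440]
cv2.imwrite("pics/scenec.png",cv2.resize(a,None,fx=3.3333,fy=3.3333,interpolation=cv2.INTER_CUBIC))
E
```

```text
(no output)
```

View pics/topc.png

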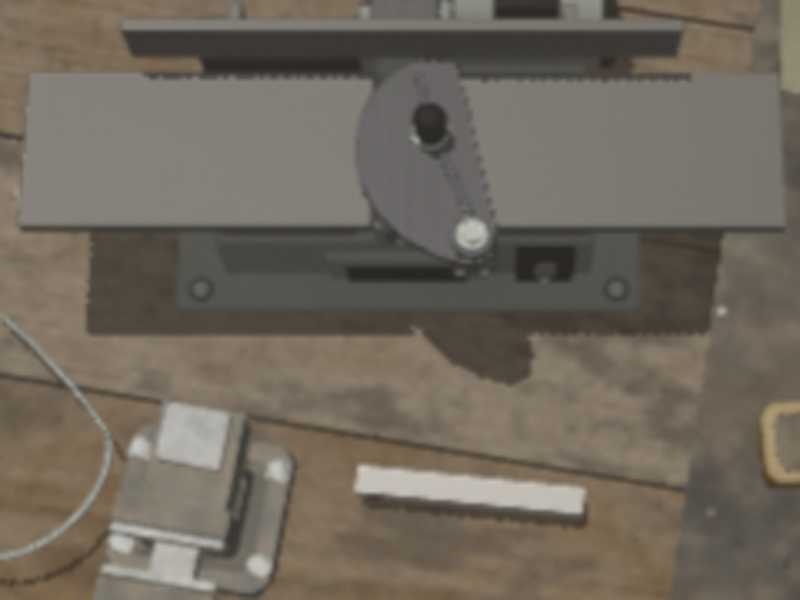

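View pics/scenec.png

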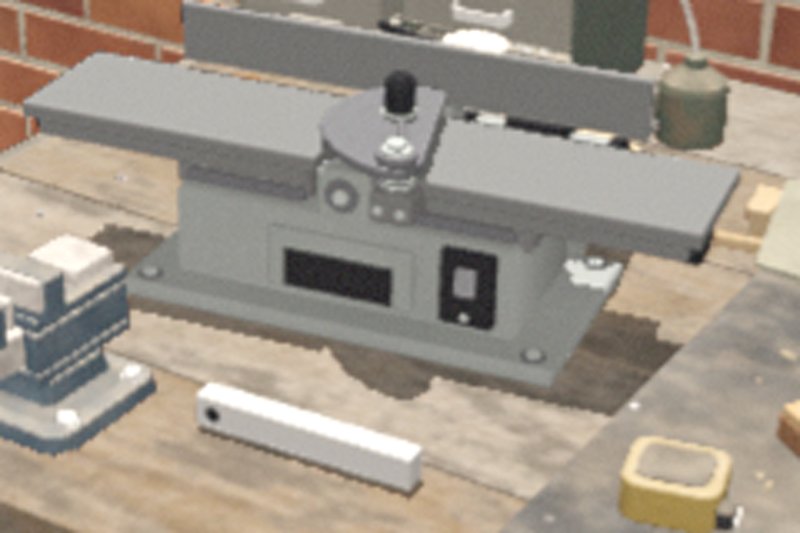

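```bash
cat > h.py <<'E'
import numpy as np,cv2
from scipy.optimize import least_squares
def proj(c,P):
    R=np.array(c["rotation"]);F=np.diag([1,-1,-1.])
    Rc=F@R.T; t=-Rc@np.array(c["origin"])
    return cv2.projectPoints(np.array(P,float).reshape(-1,1,3),cv2.Rodrigues(Rc)[0],t,np.array(c["intrinsics"],float),np.array(c["D"],float))[0].reshape(-1,2)
def T(p,L):
    c,s=np.cos(p[2]),np.sin(p[2]);L=np.array(L,float)
    return np.c_[p[0]+c*L[:,0]-s*L[:,1],p[1]+s*L[:,0]+c*L[:,1],L[:,2]]
def uncrop(uv,o):return (np.array(uv,float)+.5)/3.33333-.5+np.array(o)
def fit(obs,p0):
    f=lambda p:np.concatenate([(proj(c,T(p,L))-uv).ravel() for c,L,uv in obs])
    r=least_squares(f,p0,loss="soft_l1");return r.x,f(r.x).reshape(-1,2)
E
python3 - <<'E'
from h import *
t=np.load("pics/top.npz");s=np.load("pics/scene.npz")
PL=[(.06,.275,.14),(-.06,.275,.14),(.06,-.275,.138),(-.06,-.275,.138)]
ut=uncrop([(30,73),(20,228),(781,73),(784,230)],(180,160))
us=uncrop([(100,53),(28,100),(738,172),(700,237)],(200,170))
BL=[(.01,.085,.025),(-.01,.085,.025),(.01,-.085,.025),(-.01,-.085,.025)]
bt=uncrop([(357,466),(356,492),(584,488),(583,513)],(180,160))
bs=uncrop([(208,384),(197,402),(420,455),(414,464)],(200,170))
for n,o in(("pl",[(t,PL,ut),(s,PL,us)]),("plt",[(t,PL,ut)]),("bar",[(t,BL,bt),(s,BL,bs)]),("bart",[(t,BL,bt)])):
    p,r=fit(o,[.55,-.1,0]);print(n,p.round(4),np.degrees(p[2]).round(2));print(r.round(1).tolist())
p,_=fit([(t,PL,ut),(s,PL,us)],[.55,-.1,0])
Q=T(p,[(0,.1485,.14),(-.075,-.05,.158),(.005,-.02,.176)]);print(Q.round(4))
print(uncrop([(431,123),(471,233)],(180,160)),proj(t,Q[[2,1]]),proj(t,T(p,[(.005,-.02,.191)])))
E
```

```text
pl [ 0.6165 -0.0739  0.1661] 9.52
[[-0.0, -0.7], [-0.5, -0.5], [0.1, 0.3], [1.3, -0.1], [-1.2, -0.3], [-2.8, 1.0], [0.8, -0.3], [0.3, 0.3]]
plt [ 0.6158 -0.0738  0.1691] 9.69
[[-0.2, -0.2], [-0.6, 0.1], [-0.0, 0.3], [1.2, -0.2]]
bar [ 0.4002 -0.1591  0.0725] 4.16
[[0.6, 0.0], [0.0, 0.1], [0.6, -0.1], [0.3, 0.3], [0.2, 0.2], [-1.2, -1.3], [0.6, -1.7], [-1.7, -0.1]]
bart [ 0.4003 -0.1581  0.0735] 4.21
[[0.2, -0.0], [-0.4, 0.1], [0.2, -0.2], [-0.1, 0.2]]
[[ 0.5919  0.0726  0.14  ]
 [ 0.5508 -0.1356  0.158 ]
 [ 0.6247 -0.0928  0.176 ]]
[[308.95012945 196.55003705]
 [320.95014145 229.55007005]] [[309.06978254 196.84956978]
 [321.7034394  231.59568922]] [[308.910414   194.50500447]]
```

```bash
cat >> h.py <<'E'
def go(target,yaw=None):
    "print deltas in tool axes (mm), and spin (deg) to have jaw yaw (deg, mod 180)"
    from cell import read_state
    s=read_state();R=s["ee_rot"];y=np.degrees(np.arctan2(R[1,1],R[0,1]))
    sp=None if yaw is None else -((yaw-y+90)%180-90)
    print("t",round(s["time_s"],2),"pos",s["tool_pos"].round(4),"yaw",round(y,1),"spin",sp,"z",R[:,2].round(3))
    a=np.radians(y if yaw is None else yaw-180*round((yaw-y)/180));d=np.array(target)-s["tool_pos"]
    print("travel after spin",(1000*np.array([-np.sin(a)*d[0]+np.cos(a)*d[1],np.cos(a)*d[0]+np.sin(a)*d[1],-d[2]])).round(1),
     "F",s["ft_force"].round(1),"grip",round(float(s["grip_width"]),3))
E
python3 - <<'E'
import cell;print([n for n in dir(cell) if n[0]!='_']);print({n:getattr(cell,n) for n in dir(cell) if 'tip' in n.lower()})
from h import *
go([.4,-.1585,.22],4.2)
E
```

```text
['Unreachable', 'camera', 'job_done', 'read_state', 'tip_reach']
{'tip_reach': 0.011}
t 0.1 pos [0.2567 0.5693 0.2413] yaw 65.7 spin 61.51657438984054 z [-0.001 -0.001 -1.   ]
travel after spin [-736.3   89.6   21.3] F [0.1 0.3 0.7] grip 1.0
```

Emit:
carry_out([
  {"travel":[0,0,0],"spin":7.7},
  {"travel":[0,0,0],"spin":7.7},
  {"travel":[0,0,0],"spin":7.7},
  {"travel":[0,0,0],"spin":7.7},
  {"travel":[0,0,0],"spin":7.7},
  {"travel":[0,0,0],"spin":7.7},
  {"travel":[0,0,0],"spin":7.7},
  {"travel":[0,0,0],"spin":7.6},
], jaw=0.2, squeeze=40)

```text
time_s: 0.9
tool_pos: [0.2568, 0.5694, 0.2416]
ee_rot: [[-0.068, 0.998, -0.001], [0.998, 0.068, -0.001], [-0.001, -0.001, -1.0]]
ft_force: [-0.4, 0.0, 0.2]
grip_width: 0.6
```

Emit:
carry_out([
  {"travel":[-37,4.5,0],"spin":0},
  {"travel":[-37,4.5,0],"spin":0},
  {"travel":[-37,4.5,0],"spin":0},
  {"travel":[-37,4.5,0],"spin":0},
  {"travel":[-37,4.5,0],"spin":0},
  {"travel":[-37,4.5,0],"spin":0},
  {"travel":[-37,4.5,0],"spin":0},
  {"travel":[-37,4.5,0],"spin":0},
  {"travel":[-37,4.5,0],"spin":0},
  {"travel":[-37,4.5,0],"spin":0},
])

```text
time_s: 1.9
tool_pos: [0.3288, 0.2026, 0.242]
ee_rot: [[-0.074, 0.997, -0.0], [0.997, 0.074, -0.0], [-0.0, -0.0, -1.0]]
ft_force: [0.1, 0.3, 0.5]
grip_width: 0.602
```

Emit:
carry_out([
  {"travel":[-37,4.5,0],"spin":0},
  {"travel":[-37,4.5,0],"spin":0},
  {"travel":[-37,4.5,0],"spin":0},
  {"travel":[-37,4.5,0],"spin":0},
  {"travel":[-37,4.5,0],"spin":0},
  {"travel":[-37,4.5,0],"spin":0},
  {"travel":[-37,4.5,0],"spin":0},
  {"travel":[-37,4.5,0],"spin":0},
  {"travel":[-37,4.5,0],"spin":0},
  {"travel":[-33,4.5,0],"spin":0},
])

```text
time_s: 2.9
tool_pos: [0.4007, -0.1594, 0.242]
ee_rot: [[-0.073, 0.997, -0.0], [0.997, 0.073, 0.0], [0.0, -0.0, -1.0]]
ft_force: [0.0, 0.5, 0.5]
grip_width: 0.597
```

```bash
python3 - <<'E'
from h import *
go([.4,-.1585,.02],4.2)
E
```

```text
t 2.9 pos [ 0.4007 -0.1594  0.242 ] yaw 4.2 spin -0.031905583309239205 z [-0.  0. -1.]
travel after spin [  1.   -0.6 222. ] F [0.  0.5 0.5] grip 0.597
```

Emit:
carry_out([
  {"travel":[0,0,30],"spin":0},
  {"travel":[0,0,40],"spin":0},
  {"travel":[0,0,40],"spin":0},
  {"travel":[0,0,40],"spin":0},
  {"travel":[0,0,30],"spin":0},
  {"travel":[0,0,20],"spin":0},
  {"travel":[0,0,14],"spin":0},
  {"travel":[0,0,10],"spin":0},
  {"travel":[0,0,0],"spin":0},
])

```text
time_s: 3.8
tool_pos: [0.3997, -0.157, 0.017]
ee_rot: [[-0.074, 0.997, -0.003], [0.997, 0.074, 0.002], [0.002, -0.002, -1.0]]
ft_force: [-0.6, -0.3, 0.5]
grip_width: 0.601
```

Emit:
carry_out([
  {"travel":[0,0,0],"spin":0},
  {"travel":[0,0,0],"spin":0},
  {"travel":[0,0,0],"spin":0},
  {"travel":[0,0,0],"spin":0},
  {"travel":[0,0,0],"spin":0},
  {"travel":[0,0,0],"spin":0},
  {"travel":[0,0,0],"spin":0},
  {"travel":[0,0,0],"spin":0},
], jaw=-1, squeeze=50)

```text
time_s: 4.6
tool_pos: [0.4019, -0.1583, 0.0194]
ee_rot: [[-0.074, 0.997, 0.002], [0.997, 0.074, -0.001], [-0.001, 0.002, -1.0]]
ft_force: [-0.0, 0.3, 5.4]
grip_width: 0.223
```

```bash
python3 - <<'E'
from h import *
from cell import *
go([.4,-.1585,.018],4.2)
c=camera("scene");a=c["color"][170:330,200:440,::-1]
cv2.imwrite("pics/g.png",cv2.resize(a,None,fx=3.3333,fy=3.3333,interpolation=cv2.INTER_CUBIC))
E
```

```text
t 4.6 pos [ 0.4019 -0.1583  0.0194] yaw 4.2 spin 0.019419124221656148 z [ 0.002 -0.001 -1.   ]
travel after spin [-0.1 -1.9  1.4] F [-0.   0.3  5.4] grip 0.223
```

View pics/g.png

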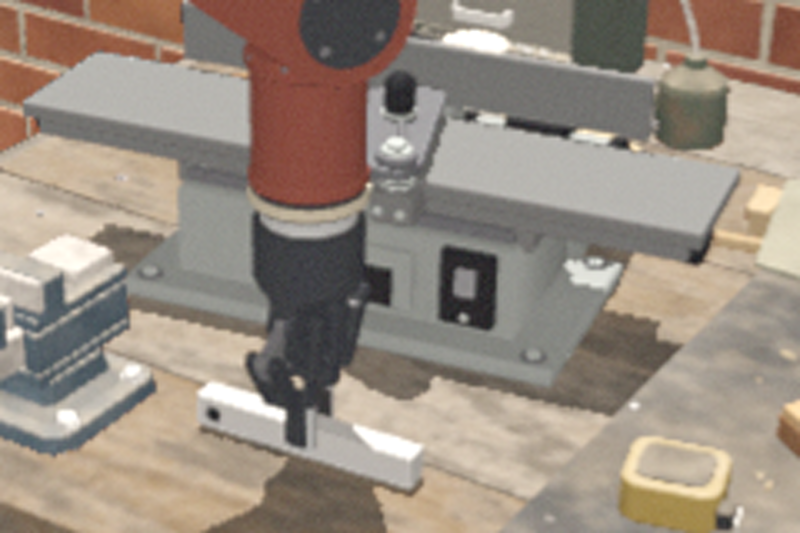

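Emit:
carry_out([
  {"travel":[0,0,-10],"spin":0},
  {"travel":[0,0,-25],"spin":0},
  {"travel":[0,0,-35],"spin":0},
  {"travel":[0,0,-35],"spin":0},
  {"travel":[0,0,-35],"spin":0},
  {"travel":[0,0,-35],"spin":0},
  {"travel":[0,0,-25],"spin":0},
  {"travel":[0,0,-10],"spin":-2.7},
  {"travel":[0,0,0],"spin":-2.7},
  {"travel":[0,0,0],"spin":0},
])

```text
time_s: 5.65
tool_pos: [0.4007, -0.1575, 0.229]
ee_rot: [[-0.168, 0.986, 0.001], [0.986, 0.168, -0.0], [-0.0, 0.0, -1.0]]
ft_force: [-0.7, -0.2, -1.9]
grip_width: 0.221
```

```bash
python3 - <<'E'
from h import *
P=[.6163,-.0739,np.radians(9.6)]
q=T(P,[(-.005,.178,.23)])[0];print(q);go(q,9.6)
print(T(P,[(.005,-.02,.176),(-.075,-.05,.158)]))
E
```

```text
[0.58168518 0.10077345 0.23      ]
t 5.65 pos [ 0.4007 -0.1575  0.229 ] yaw 9.6 spin 0.04631934450230801 z [ 0.001 -0.    -1.   ]
travel after spin [224.5 221.5  -1. ] F [-0.7 -0.2 -1.9] grip 0.221
[[ 0.62456536 -0.09278608  0.176     ]
 [ 0.55068873 -0.13570746  0.158     ]]
```

Emit:
carry_out([
  {"travel":[15,12,0],"spin":0},
  {"travel":[25,24,0],"spin":0},
  {"travel":[28,28,0],"spin":0},
  {"travel":[28,28,0],"spin":0},
  {"travel":[28,28,0],"spin":0},
  {"travel":[28,28,0],"spin":0},
  {"travel":[28,28,0],"spin":0},
  {"travel":[24,24,0],"spin":0},
  {"travel":[14,14,0],"spin":0},
  {"travel":[6.5,7.5,0],"spin":0},
])

```text
time_s: 6.65
tool_pos: [0.5817, 0.1023, 0.2274]
ee_rot: [[-0.168, 0.986, -0.002], [0.986, 0.168, 0.0], [0.0, -0.002, -1.0]]
ft_force: [-0.2, 0.1, -1.8]
grip_width: 0.22
```

Emit:
carry_out([
  {"travel":[0,0,15],"spin":0},
  {"travel":[0,0,20],"spin":0},
  {"travel":[0,0,15],"spin":0},
  {"travel":[0,0,8],"spin":0},
  {"travel":[0,0,0],"spin":0},
  {"travel":[0,0,0],"spin":0},
])

```text
time_s: 7.25
tool_pos: [0.5819, 0.1002, 0.1706]
ee_rot: [[-0.166, 0.986, 0.0], [0.986, 0.166, -0.0], [-0.0, 0.0, -1.0]]
ft_force: [0.1, -0.4, -1.8]
grip_width: 0.218
```

```bash
python3 - <<'E'
from h import *
from cell import *
go([.5817,.1008,.159],9.6)
for n,(y,x) in(("top",(130,160)),):
    c=camera(n);a=c["color"][y:y+180,x:x+240,::-1]
    cv2.imwrite("pics/p.png",cv2.resize(a,None,fx=3.3333,fy=3.3333,interpolation=cv2.INTER_CUBIC))
E
```

```text
t 7.25 pos [0.5819 0.1002 0.1706] yaw 9.6 spin -0.01999345392333396 z [ 0. -0. -1.]
travel after spin [ 0.6 -0.1 11.6] F [ 0.1 -0.4 -1.8] grip 0.218
```

View pics/p.png

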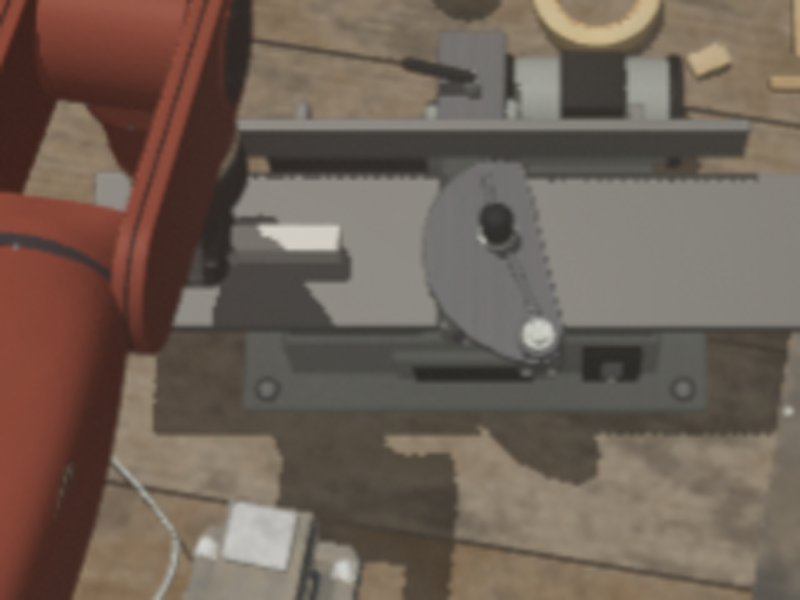

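The bar is held level over the outfeed table. Its right end is at crop (340,238), well clear of the guard's left edge at about 425. I'll lower it gently.

Emit:
carry_out([
  {"travel":[0,0,5],"spin":0},
  {"travel":[0,0,3],"spin":0},
  {"travel":[0,0,2],"spin":0},
  {"travel":[0,0,0],"spin":0},
  {"travel":[0,0,0],"spin":0},
])

```text
time_s: 7.8
tool_pos: [0.5818, 0.1007, 0.1603]
ee_rot: [[-0.167, 0.986, -0.0], [0.986, 0.167, -0.0], [0.0, -0.0, -1.0]]
ft_force: [0.4, 0.4, -0.9]
grip_width: 0.224
```

Emit:
carry_out([
  {"travel":[0,0,1],"spin":0},
  {"travel":[0,0,1],"spin":0},
  {"travel":[0,0,0],"spin":0},
])

```text
time_s: 8.1
tool_pos: [0.582, 0.1007, 0.1594]
ee_rot: [[-0.167, 0.986, 0.001], [0.986, 0.167, -0.0], [-0.0, 0.001, -1.0]]
ft_force: [-2.8, 0.5, 4.1]
grip_width: 0.221
```

Emit:
carry_out([
  {"travel":[0,0,0],"spin":0},
  {"travel":[0,0,0],"spin":0},
  {"travel":[0,0,0],"spin":0},
  {"travel":[0,0,0],"spin":0},
  {"travel":[0,0,0],"spin":0},
  {"travel":[0,0,0],"spin":0},
  {"travel":[0,0,0],"spin":0},
], jaw=0.1)

```text
time_s: 8.8
tool_pos: [0.5818, 0.1007, 0.1583]
ee_rot: [[-0.167, 0.986, -0.0], [0.986, 0.167, -0.0], [0.0, -0.0, -1.0]]
ft_force: [0.7, -0.1, -0.6]
grip_width: 0.547
```

Emit:
carry_out([
  {"travel":[0,0,-5],"spin":0},
  {"travel":[0,0,-10],"spin":0},
  {"travel":[0,0,-20],"spin":0},
  {"travel":[0,0,-25],"spin":0},
  {"travel":[0,0,-25],"spin":0},
  {"travel":[0,0,-15],"spin":0},
  {"travel":[0,0,0],"spin":0},
])

```text
time_s: 9.5
tool_pos: [0.5834, 0.1008, 0.2619]
ee_rot: [[-0.167, 0.986, 0.006], [0.986, 0.167, 0.0], [-0.001, 0.006, -1.0]]
ft_force: [0.2, 0.4, 0.4]
grip_width: 0.551
```

Emit:
carry_out([
  {"travel":[0,0,0],"spin":7.7},
  {"travel":[0,0,0],"spin":7.7},
  {"travel":[0,0,0],"spin":7.7},
  {"travel":[0,0,0],"spin":7.7},
  {"travel":[0,0,0],"spin":7.7},
  {"travel":[0,0,0],"spin":7.7},
  {"travel":[0,0,0],"spin":7.7},
  {"travel":[0,0,0],"spin":7.7},
  {"travel":[0,0,0],"spin":7.8},
])

```text
time_s: 10.4
tool_pos: [0.5811, 0.1006, 0.2566]
ee_rot: [[0.867, 0.499, -0.002], [0.499, -0.867, -0.0], [-0.002, -0.001, -1.0]]
ft_force: [0.1, 0.3, -0.6]
grip_width: 0.551
```

```bash
python3 - <<'E'
from h import *
go([.6246,-.0928,.25],-59.8)
E
```

```text
t 10.4 pos [0.5811 0.1006 0.2566] yaw -60.1 spin -0.29845348002487526 z [-0.002 -0.    -1.   ]
travel after spin [-59.7 189.1   6.6] F [ 0.1  0.3 -0.6] grip 0.551
```

Emit:
carry_out([
  {"travel":[-4,12,0],"spin":0},
  {"travel":[-8,25,0],"spin":0},
  {"travel":[-10,31,0],"spin":0},
  {"travel":[-10,31,0],"spin":0},
  {"travel":[-10,31,0],"spin":0},
  {"travel":[-9,30,0],"spin":0},
  {"travel":[-6,19,0],"spin":0},
  {"travel":[-2.5,9,0],"spin":0},
  {"travel":[0,0,0],"spin":0},
], jaw=0.4)

```text
time_s: 11.3
tool_pos: [0.6249, -0.0927, 0.2577]
ee_rot: [[0.864, 0.503, -0.001], [0.503, -0.864, 0.0], [-0.001, -0.001, -1.0]]
ft_force: [-0.1, 0.8, -0.5]
grip_width: 0.703
```

```bash
python3 - <<'E'
from h import *
from cell import *
go([.6246,-.0928,.18],-59.8)
A=[]
c=camera("scene");a=c["color"][130:290,190:400,::-1];cv2.imwrite("pics/k.png",cv2.resize(a,None,fx=3.3333,fy=3.3333,interpolation=cv2.INTER_CUBIC))
E
```

```text
t 11.3 pos [ 0.6249 -0.0927  0.2577] yaw -59.8 spin -0.00039326586984600453 z [-0.001  0.    -1.   ]
travel after spin [-0.3 -0.1 77.7] F [-0.1  0.8 -0.5] grip 0.703
```

View pics/k.png

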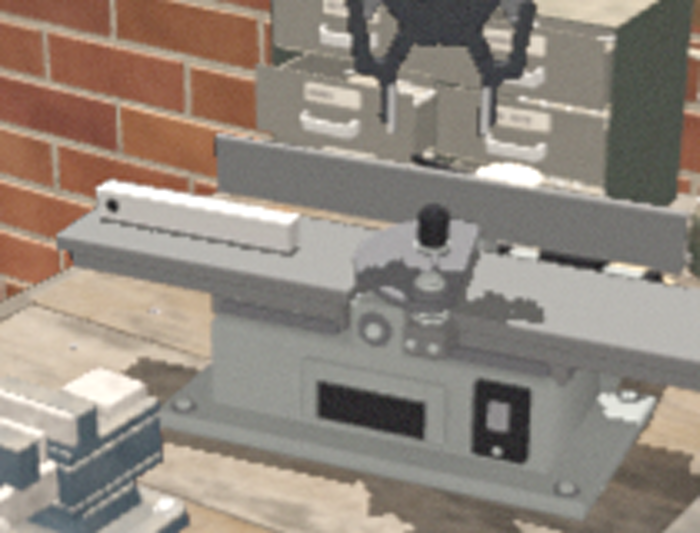

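The bar lies on the outfeed table with its right end at crop (297,235). The open fingers straddle the knob (433,225). Next I descend and close.

Emit:
carry_out([
  {"travel":[0,0,15],"spin":0},
  {"travel":[0,0,20],"spin":0},
  {"travel":[0,0,20],"spin":0},
  {"travel":[0,0,14],"spin":0},
  {"travel":[0,0,9],"spin":0},
  {"travel":[0,0,5],"spin":0},
  {"travel":[0,0,0],"spin":0},
])

```text
time_s: 12.05
tool_pos: [0.6248, -0.0914, 0.1747]
ee_rot: [[0.864, 0.504, -0.001], [0.504, -0.864, 0.0], [-0.001, -0.001, -1.0]]
ft_force: [-0.2, 0.3, -0.0]
grip_width: 0.703
```

Emit:
carry_out([
  {"travel":[0,0,0],"spin":0},
  {"travel":[0,0,0],"spin":0},
  {"travel":[0,0,0],"spin":0},
  {"travel":[0,0,0],"spin":0},
  {"travel":[0,0,0],"spin":0},
  {"travel":[0,0,0],"spin":0},
  {"travel":[0,0,0],"spin":0},
], jaw=-1, squeeze=40)

```text
time_s: 12.75
tool_pos: [0.6251, -0.0909, 0.1767]
ee_rot: [[0.864, 0.504, 0.001], [0.504, -0.864, 0.001], [0.001, -0.001, -1.0]]
ft_force: [-2.8, 3.9, 5.9]
grip_width: 0.271
```

```bash
python3 - <<'E'
from h import *
go([.6246,-.0928,.173],-59.8)
P=[.6163,-.0739,np.radians(9.6)]
# per-row: 6 deg CCW about pivot, tool frame at row start: x = radial(outward?) , y = tangential
R=85.4
for st in(3,5,6):
    a=np.radians(st);print(st,"tangential",R*np.sin(a),"radial",R*(np.cos(a)-1))
k=np.array([.005+.075,-.02+.05]);
for d in(0,60,63):
    a=np.radians(d);v=np.array([[np.cos(a),-np.sin(a)],[np.sin(a),np.cos(a)]])@k+[-.075,-.05];print(d,v,T(P,[(*v,.176)]))
E
```

```text
t 12.75 pos [ 0.6251 -0.0909  0.1767] yaw -59.8 spin 0.040443277645650255 z [ 0.001  0.001 -1.   ]
travel after spin [-1.4  1.4  3.7] F [-2.8  3.9  5.9] grip 0.271
3 tangential 4.469490663147404 radial -0.11703773195939465
5 tangential 7.4431004306500075 radial -0.3249727829649305
6 tangential 8.926730763057607 radial -0.46783013554946107
0 [ 0.005 -0.02 ] [[ 0.62456536 -0.09278608  0.176     ]]
60 [-0.06098076  0.03428203] [[ 0.55045604 -0.05026774  0.176     ]]
63 [-0.06541096  0.03490024] [[ 0.54598479 -0.05039701  0.176     ]]
```

Emit:
carry_out([
  {"travel":[0,0,-2],"spin":0},
  {"travel":[-0.1,-2.2,0],"spin":-1.5},
  {"travel":[-0.1,-4.5,0],"spin":-3},
  {"travel":[-0.1,-4.5,0],"spin":-3},
  {"travel":[-0.1,-4.5,0],"spin":-3},
  {"travel":[-0.1,-4.5,0],"spin":-3},
  {"travel":[-0.1,-4.5,0],"spin":-3},
  {"travel":[-0.1,-4.5,0],"spin":-3},
  {"travel":[0,-1.5,0],"spin":-1},
])

```text
time_s: 13.65
tool_pos: [0.6056, -0.0678, 0.1768]
ee_rot: [[0.631, 0.776, 0.001], [0.776, -0.631, 0.001], [0.001, 0.001, -1.0]]
ft_force: [5.0, 3.0, -6.2]
grip_width: 0.265
```

```bash
cat >> h.py <<'E'
def ang():
    from cell import read_state
    s=read_state();d=s["tool_pos"][:2]-np.array([.5507,-.1357])
    print("guard est",np.degrees(np.arctan2(d[1],d[0]))-30.15,"r",np.linalg.norm(d),"yaw-based",np.degrees(np.arctan2(-s["ee_rot"][0,1],s["ee_rot"][1,1]))%180-30.15-90*0,"F",s["ft_force"].round(1),s["tool_pos"].round(4),s["grip_width"])
E
python3 -c "
from h import *;ang();go([.55046,-.05027,.176],.2)"
```

```text
guard est 20.907944483384476 r 0.08728135498078789 yaw-based 20.740304139222026 F [ 5.   3.  -6.2] [ 0.6056 -0.0678  0.1768] 0.2648435279355148
t 13.65 pos [ 0.6056 -0.0678  0.1768] yaw -39.1 spin -39.309695860777964 z [ 0.001  0.001 -1.   ]
travel after spin [ 17.7 -55.    0.8] F [ 5.   3.  -6.2] grip 0.265
```

Emit:
carry_out([
  {"travel":[-0.5,-2.2,1],"spin":-1.5},
  {"travel":[-0.6,-4.5,0],"spin":-3},
  {"travel":[-0.1,-4.5,0],"spin":-3},
  {"travel":[-0.1,-4.5,0],"spin":-3},
  {"travel":[-0.1,-4.5,0],"spin":-3},
  {"travel":[-0.1,-4.5,0],"spin":-3},
  {"travel":[-0.1,-4.5,0],"spin":-3},
  {"travel":[-0.1,-3,0],"spin":-2},
])

```text
time_s: 14.45
tool_pos: [0.5776, -0.0525, 0.1768]
ee_rot: [[0.302, 0.953, 0.003], [0.953, -0.302, 0.002], [0.003, 0.003, -1.0]]
ft_force: [6.5, 6.9, -3.6]
grip_width: 0.271
```

```bash
python3 -c "
from h import *;ang()"
```

```text
guard est 41.938355133940526 r 0.08740787860097808 yaw-based 42.259932457131846 F [ 6.5  6.9 -3.6] [ 0.5776 -0.0525  0.1768] 0.27122151030097524
```

Emit:
carry_out([
  {"travel":[-0.1,-3,0],"spin":-2},
  {"travel":[-0.1,-4.5,0],"spin":-3},
  {"travel":[-0.1,-4.5,0],"spin":-3},
  {"travel":[-0.1,-4.5,0],"spin":-3},
  {"travel":[-0.1,-4.5,0],"spin":-3},
  {"travel":[0,-3,0],"spin":-2},
  {"travel":[0,-1.5,0],"spin":-1},
  {"travel":[0,0,0],"spin":0},
  {"travel":[0,0,0],"spin":0},
])

```text
time_s: 15.35
tool_pos: [0.5526, -0.0484, 0.1768]
ee_rot: [[0.012, 1.0, 0.003], [1.0, -0.012, 0.002], [0.002, 0.003, -1.0]]
ft_force: [5.5, 7.3, -4.0]
grip_width: 0.267
```

```bash
python3 - <<'E'
from h import *
from cell import *
ang()
for n,(y,x) in(("top",(130,160)),("scene",(130,190))):
    c=camera(n);a=c["color"][y:y+160,x:x+220,::-1]
    cv2.imwrite(f"pics/e_{n}.png",cv2.resize(a,None,fx=3.3333,fy=3.3333,interpolation=cv2.INTER_CUBIC))
E
```

```text
guard est 58.629824731403836 r 0.0873176325946812 yaw-based 59.16210481122025 F [ 5.5  7.3 -4. ] [ 0.5526 -0.0484  0.1768] 0.2670569922029675
```

View pics/e_top.png

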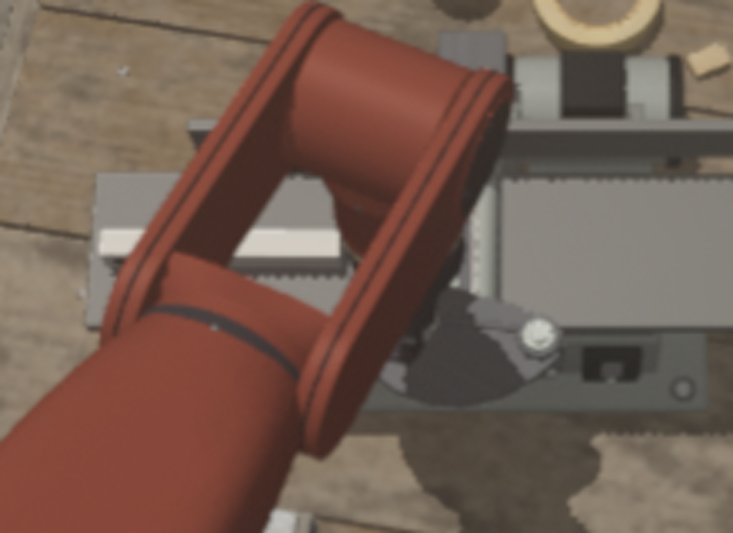

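View pics/e_scene.png

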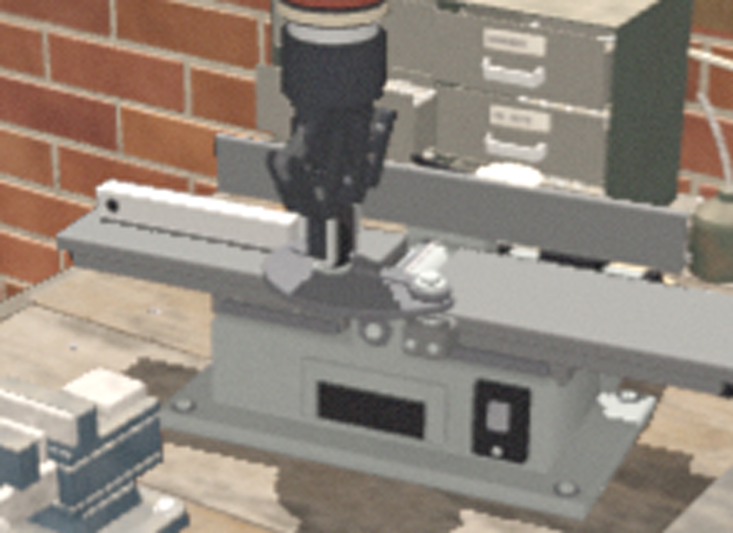

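The knob is held with the guard about 59° open and the cutter exposed. The bar is where I laid it, spanning crop 100–340 at row 242, clear of the guard. I'll add one degree and let it settle.

Emit:
carry_out([
  {"travel":[-0.5,-1.5,0],"spin":-1},
  {"travel":[0,0,0],"spin":0},
  {"travel":[0,0,0],"spin":0},
  {"travel":[0,0,0],"spin":0},
  {"travel":[0,0,0],"spin":0},
  {"travel":[0,0,0],"spin":0},
  {"travel":[0,0,0],"spin":0},
  {"travel":[0,0,0],"spin":0},
  {"travel":[0,0,0],"spin":0},
  {"travel":[0,0,0],"spin":0},
])

```text
time_s: 16.45
tool_pos: [0.551, -0.0484, 0.1768]
ee_rot: [[-0.006, 1.0, 0.003], [1.0, 0.006, 0.003], [0.003, 0.003, -1.0]]
ft_force: [5.8, 8.1, -2.6]
grip_width: 0.27
```

```bash
python3 -c "
from h import *;ang()
import cell;print(cell.read_state()['joint_vel'].round(3));print(cell.job_done())"
```

```text
guard est 59.62493779553008 r 0.08730918275815343 yaw-based 60.16595677674599 F [ 5.8  8.1 -2.6] [ 0.551  -0.0484  0.1768] 0.2701730413247921
[ 0.001 -0.002  0.001  0.001  0.001 -0.   ]
the job is handed in; nothing more can be done
None
```

The straightedge is lying on the outfeed table, let go, and the gripper is holding the guard open at about 60°. I handed the job in at 16.5 s; the interface gives no verdict.

- **Straightedge:** I aimed its centre at about x −5, y 178 mm in the planer's frame and laid it down while the guard was still shut. The last pictures, taken with the guard at about 59°, show it lengthwise on the table, clear of the guard and not moved since it was let go.
- **Guard:** I gripped the knob and swung the guard in an arc about its pivot. The final readings give 59.6° from the tool position and 60.2° from the tool's rotation. The arm was still, and the tool read 5.8 N along x, the direction of the spring's pull there.
- **Disagreement:** The tool's radius from the pivot read 87.3 mm against the nominal 85.4 mm. That fits the 2 mm camera calibration and accounts for the extra 8 N or so of radial pull at the gripper.
- **Not checked:** I measured no contact with the cutter directly. The gripper's and bar's planned paths stayed clear of it. I did not check the other bench items at the end, but the arm never went near them.

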